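Microscope bracket out of the vise and level over its stand

ROBOT

A 6-joint arm with a two-finger parallel gripper is mounted at the origin on the work surface. World frame = base frame: x ahead of the robot, y to its left, z up, the work surface at z = 0. Lengths are in m, angles in degrees, forces in N, time in s.
With the tool pointing down it reaches from about 0.325 to 0.775 m from the base axis. Payload 5.5 kg.
Tool frame: the origin (TCP) lies between the finger pads; the fingertips stand 8 mm ahead of it and the grasp point (between the pads) lies 11 mm behind it; z points along the fingers, y is the line along which they close (so a half turn about z gives the same grasp; the last joint's range is limited). The gripper opens to 85 mm and grips with 20 to 120 N. Pads are 22 mm wide; open, the fingers measure 114 mm over their backs; the gripper's body (76 mm by 85 mm) begins 54 mm behind the grasp point. The pads swing forward as they close: fully open they stand 13 mm farther back than shut.
Start: joints at [62.928, 5.22, 70.514, -0, 104.267, -3.249], TCP at [0.242, 0.549, 0.239] pointing down, gripper open.
Joint ranges: [-164.24, 164.24], [-49.07, 125.15], [9.68, 141.18], [-86.29, 266.29], [3.28, 154.24], [-151.56, 151.56]. Speed limits (degrees/s): [147.25, 147.25, 172.46, 180, 180, 180].

INTERFACE

Orientations are given as [roll, pitch, yaw] about the fixed x, y, z axes, in that order (R = Rz(yaw) Ry(pitch) Rx(roll)).
In Python, from bench import read_state, cams, env gives the robot as it stands.
- The arm moves only by the shell command python3 -m creep 'ROWS' [FORCE]. ROWS is text: rows parted by semicolons, each of 7 numbers parted by spaces: the shift along the world's x, y, z normalised to -1 to 1, where 1 is 300 mm, then the turn, a rotation vector about the world's x, y, z normalised to -1 to 1, where 1 is 120 degrees, then the opening in per cent of the stroke, from 0 (shut) to 100 (fully open). In form: dx dy dz rx ry rz hand; .... A call has 1 to 20 rows; each row is the pose to reach, as a shift and turn from the pose commanded when the call began; what a row does not reach only later rows make up. A row lasts 1/8 s, in which the tool goes at most 62.5 mm and 10.7 degrees, less where a joint would pass 70% of its speed; a pose out of reach is approached as far as the arm can. A call with a number of a shift or a turn outside -1 to 1 is refused whole. A call with a gripper value outside its range is refused whole. The fingers move at their own pace and stop on an object; FORCE is the grip in N (left out, the last holds). Time passes only in rows, so rows that repeat a pose let the fingers close. It gives the time, the measured TCP pose, the force, the opening and the grip force at its end, in the units of the state.
- read_state(): the state, without advancing time (a new reading comes with each control period).
- cams.read_camera(name): name is "scene" or "top" or "wrist"; returns a dict with "pixels" (420x560x3 uint8, red, green, blue), "fovy" (degrees; the focal length in pixels is half the picture's height over the tangent of half this angle, whatever the lens; pixels are square), "cx", "cy" (the principal point, pixels), "dist" ([k1, k2, p1, p2, k3] as OpenCV has them; the pictures are not rectified), "xyz" and "attitude" of the camera in the world. Camera axes: x right, y down, z forward; pixel columns grow to the right and rows downward; lengths in m; the calibration is good to about 2 mm. A picture is of the moment at which its call begins. There is no depth.
- env.close_job(): hands the job in; it is judged then, once.
Trained networks look in a picture, given as the dict that the camera call returned (one of the last four; its "shot" number tells which), for a name from the list of things; names that differ only in an ending like _2 or _b are one class to them, and where a whole thing is asked for, a point or a joint stands for the part that bears it (a point fixed in the world has none). Each returns a list of dicts, best first, with "score" (0 to 1); they miss things now and then, are a little off and sometimes report something else, mostly with a low value. They report only what shows in the picture. A call takes as long as a camera call. They do not tell look-alikes from the thing itself.
- cams.spot_in(picture, thing): "uv" ([column, row] in pixels, amid what is visible of it).
- cams.tip_of(picture, thing): "uv" ([column, row] in pixels: a listed point, or the origin of a listed thing).
The state is a dict: "t": time; "q": joint angles; "joint_velocities": joint speeds; "tau": joint torques, N m; "ee_pos": TCP position; "ee_rot": TCP orientation; "wrist_force": force on the tool from outside, world axes, zero at the start; "wrist_torque": the same for the moment, N m; "grip_width": finger opening in m; "finger_force": force on a finger pad.
Only numpy, scipy, OpenCV 4.12 (cv2) and the standard library are available. Lean on these libraries where they do the work, as an engineer would, in place of code of your own. Each camera call takes 0.05 s, during which the arm holds its last target. There are 200 camera calls.

TASK

The microscope bracket in the vise is finished and the vise's clamp screw is already slack: slide the moving jaw well back off it, a good 2 cm, leaving the bracket seated. Then take the bracket by its web at the balance point, lift it out and carry it level to the pillar stand, and hold it there level and steady with its bore centred over the pillar and its ring over the round stage plate, its underside about 3 cm above the pillar's top. Finish while still holding it like that, ready to be guided down: do not set it on the pillar, do not touch the stand with it, and leave the things lying about where they are.

Things in the scene. Friction and masses are not known exactly. Their poses are not given: they have to be found in the camera images.
- vise_jaw (a joint): Slide of the vise's moving jaw: 0 = closed against the bracket's boss, up to 0.045 m fully open, along -x of vise_bed. Screw slack, no spring: it drags with about 4 N and stays where it is left. Its lip hooks 3 mm over the flange at the boss's foot, so the bracket cannot come up until the jaw is back.
- jaw_grip (a point): Point in the moving jaw (travels with it) to take hold of: steel block 48 mm long (x), 50 mm wide (y), 30 mm high, sides free. The point is 8 mm below its top, mid-width, 20 mm ahead of its rear face. Axes as vise_bed. The boss, 44 mm higher than this point, begins 28 mm ahead (+x) of it when the jaw is closed.
- vise_bed (a point): Small steel toolmaker's vise fixed to the bench, turned about the vertical: point on its bed under the boss, 30 mm above the bench. x runs along the bed, from moving to fixed jaw; z up. Bed (x -115 to 60 mm) and jaws are 50 mm wide, jaws 30 mm above the bed; fixed jaw x 24 to 58, closed moving jaw x -68 to -21 mm.
- bracket_balance (a point): Balance point of the loose white cast microscope bracket (about 0.45 kg), inside its straight web, 46 mm from the bore axis towards the ring. The web, 18 mm thick (y), 36 mm deep (z), is free from 20 to 97 mm from the bore axis; this point is 14 mm below its top, 22 mm above its underside. x from bore to ring, z up.
- bracket_bore (a point): Same bracket: centre of the bore's lower mouth, under the round boss (40 mm across, 66 mm high, 27 mm bore, foot flange 48 by 40 by 10 mm, black knob out to 38 mm at -y). bracket_balance is at x 46, z 52 mm from here, same axes. At first the boss stands on the vise bed and the web rests on the fixed jaw's top.
- bracket_ring (a point): Same bracket: centre of the lower mouth of its ring (66 mm outside, 50 mm inside, 20 mm high), 130 mm along x and 46 mm above bracket_bore. Boss, web and ring are level at the top.
- pillar_top (a point): Centre of the top of the fixed stand's round steel pillar, 25 mm across, 152 mm above the bench. The stand is turned about the vertical; x points from pillar to stage plate, z up. Its white base plate, 14 mm thick, spans x -35 to 205 mm, y -75 to 75 mm.
- stage_plate (a point): centre of the black round stage plate, 60 mm in diameter, let into the stand's base plate 130 mm from the pillar axis; 14 mm above the bench.
- objective: bystander: small steel microscope objective standing upright, 25 mm across, 46 mm high; origin at its underside.
- eyepiece: bystander: black eyepiece standing on its narrow barrel, 34 mm across, 52 mm high; origin at its underside.
- cleaner: bystander: small white bottle, 38 mm across, 75 mm high; origin at its underside.
- screwdriver: bystander: screwdriver with black handle, 160 mm long, lying; origin at its underside.
There are look-alikes about, which are no part of the job. What is shaped like the part that bears bracket_balance but green is not meant.

How it is judged (in metres and radians):
On the way, in this order (a step that is already met when the one before it is completed fails the run):
1. the moving jaw is slid back at least 17 mm with the bracket still seated in the vise (value of joint vise_jaw above 0.017 m and distance of bracket_balance from where it was at the start of the episode below 0.012 m and angle between bracket_bore's own z axis and vertical below 0.1 rad), for 0.2 s.
2. the bracket is lifted clear of the vise, level, held within 12 mm of its balance point (z of bracket_bore in the frame of vise_bed above 0.045 m and contact force between the fingers and bracket above 1 N and x of the grasp point in the frame of bracket_balance between -0.012 and 0.012 m and angle between bracket_bore's own z axis and vertical below 0.1 rad), for 0.2 s.
At the end, for the whole second after the job is handed in: Still held in the fingers within 12 mm (along it) of the balance point, nothing else carrying it: bracket level within 0.07 rad, still, bore within 8 mm of the pillar axis, ring within 18 mm of over the stage plate, underside 12 to 50 mm above the pillar; jaw open at least 17 mm (contact force between the fingers and bracket above 1 N and contact force between bracket and stand below 0.1 N and contact force between bracket and vise below 0.1 N and x of the grasp point in the frame of bracket_balance between -0.012 and 0.012 m and angle between bracket_bore's own z axis and vertical below 0.07 rad and horizontal distance between bracket_bore and pillar_top below 0.008 m and horizontal distance between bracket_ring and stage_plate below 0.018 m and z of bracket_bore in the frame of pillar_top between 0.012 and 0.05 m and linear speed of bracket below 0.02 m/s and angular speed of bracket below 0.15 rad/s and value of joint vise_jaw above 0.017 m); the arm keeps its last pose, push and grip.
It fails at once if the bracket is knocked against the stand (contact force between bracket and stand above 1 N).
It fails at once if the bracket is tipped far out of level (over 0.25 rad) (angle between bracket_bore's own z axis and vertical above 0.25 rad).
It fails at once if a thing lying about is moved more than 20 mm (distance of any of objective, eyepiece, cleaner, screwdriver from where it was at the start of the episode above 0.02 m).
It also fails if it takes over 58 s, if anything falls off the work surface, if the arm or the gripper's body presses on something with over 40 N, if the wrist force passes 120 N, or if a joint passes its speed limit or range.

## Working session

There is one attempt and no reset: what is moved stays moved. The work goes in short steps, Python scripts to look and compute and a shell command to move; the robot and the scene stay as the last step left them, time stands still between calls to the robot, and variables do not carry over. Pictures are saved under pics/ and viewed, at most 10 in all, crops included, and the job is handed in when it is done.

```bash
mkdir -p pics; ls
cat > h.py <<'E'
import numpy as np, cv2
from scipy.spatial.transform import Rotation as R
from bench import read_state, cams, env
def K(p):
    h=p["pixels"].shape[0]; f=h/2/np.tan(np.radians(p["fovy"])/2)
    return np.array([[f,0,p["cx"]],[0,f,p["cy"]],[0,0,1.]])
def rot(p):
    a=np.array(p["attitude"],float)
    return a if a.shape==(3,3) else R.from_euler('xyz',a,degrees=True).as_matrix()
def ray(p,uv):
    n=cv2.undistortPoints(np.array([[uv]],float),K(p),np.array(p["dist"],float))[0,0]
    d=rot(p)@np.array([n[0],n[1],1]); return np.array(p["xyz"],float),d/np.linalg.norm(d)
def atz(p,uv,z):
    o,d=ray(p,uv); return o+d*(z-o[2])/d[2]
def proj(p,X):
    Rm=rot(p); t=-Rm.T@np.array(p["xyz"],float)
    return cv2.projectPoints(np.array(X,float).reshape(-1,1,3),cv2.Rodrigues(Rm.T)[0],t,K(p),np.array(p["dist"],float))[0][:,0]
def tri(rs):
    A=np.zeros((3,3));b=np.zeros(3)
    for o,d in rs:
        M=np.eye(3)-np.outer(d,d);A+=M;b+=M@o
    return np.linalg.solve(A,b)
E
python3 - <<'E'
from h import *
np.set_printoptions(precision=3,suppress=True)
ims=[]
for c in ["scene","top"]:
    p=cams.read_camera(c); print(c,p["xyz"],p["attitude"],p["fovy"],p["dist"])
    cv2.imwrite(f"pics/{c}0.png",p["pixels"][:,:,::-1])
    for t in "bracket_balance bracket_bore bracket_ring jaw_grip vise_bed pillar_top stage_plate objective eyepiece cleaner screwdriver".split():
        print(t,[(np.round(x["uv"]).tolist(),round(x["score"],2)) for x in cams.tip_of(p,t)[:3]])
print(read_state())
E
```

```text
pics
scene [1.095 0.767 0.75 ] [-121.703    0.266  141.024] 47.21898767476695 [-0.143  0.     0.     0.     0.   ]
bracket_balance [([276.0, 152.0], 0.96), ([205.0, 188.0], 0.79)]
bracket_bore [([172.0, 183.0], 0.95), ([262.0, 165.0], 0.87), ([220.0, 198.0], 0.76)]
bracket_ring [([302.0, 162.0], 0.72), ([186.0, 197.0], 0.67), ([129.0, 191.0], 0.63)]
jaw_grip [([233.0, 183.0], 0.64), ([209.0, 188.0], 0.21)]
vise_bed [([222.0, 197.0], 0.84)]
pillar_top [([342.0, 241.0], 0.69)]
stage_plate [([284.0, 308.0], 0.58), ([234.0, 183.0], 0.2), ([223.0, 197.0], 0.2)]
objective [([298.0, 237.0], 0.54), ([342.0, 239.0], 0.48)]
eyepiece [([243.0, 259.0], 0.49)]
cleaner [([433.0, 336.0], 0.87)]
screwdriver [([215.0, 172.0], 0.49)]
top [ 0.268 -0.03   1.759] [-173.691    0.407  -89.116] 42.59911154084085 [-0.017  0.     0.     0.     0.   ]
bracket_balance [([431.0, 166.0], 0.89), ([390.0, 287.0], 0.74), ([364.0, 186.0], 0.73)]
bracket_bore [([418.0, 180.0], 0.89), ([365.0, 201.0], 0.79), ([397.0, 280.0], 0.59)]
bracket_ring [([359.0, 158.0], 0.93), ([440.0, 146.0], 0.89), ([374.0, 310.0], 0.66)]
jaw_grip [([370.0, 217.0], 0.83)]
vise_bed [([366.0, 202.0], 0.85)]
pillar_top [([206.0, 192.0], 0.7)]
stage_plate [([221.0, 161.0], 0.65)]
objective [([281.0, 223.0], 0.62), ([358.0, 160.0], 0.26)]
eyepiece [([284.0, 172.0], 0.56)]
cleaner [([143.0, 220.0], 0.69), ([368.0, 215.0], 0.35)]
screwdriver [([414.0, 228.0], 0.72)]
{'t': 1.2, 'q': array([ 62.928,   5.22 ,  70.513,   0.001, 104.267,  -3.249]), 'joint_velocities': array([ 0.097,  0.012, -0.066,  0.079,  0.096, -0.018]), 'tau': array([  0.   , -45.848, -41.81 ,   0.   ,   0.001,   0.   ]), 'ee_pos': array([0.242, 0.549, 0.239]), 'ee_rot': array([-180.   ,   -0.001,  156.177]), 'wrist_force': array([ 0.006,  0.004, -0.399]), 'wrist_torque': array([ 0.047, -0.002, -0.027]), 'finger_force': 0.0, 'grip_width': 0.08559962248021384}
```

View pics/scene0.png

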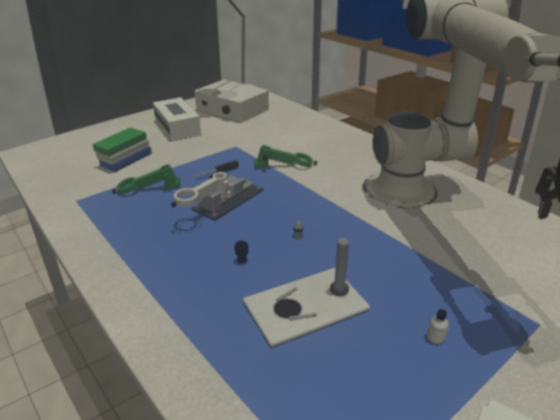

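View pics/top0.png

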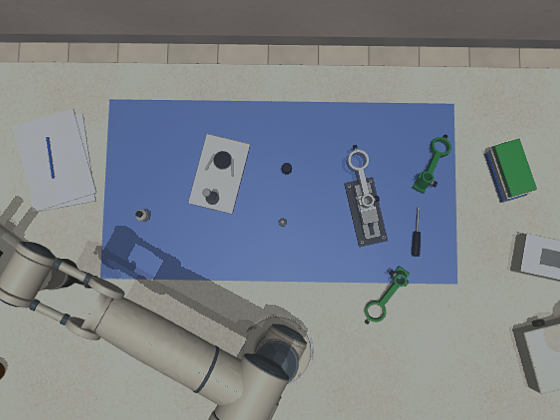

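Run:
```python
from h import *
np.set_printoptions(precision=3,suppress=True)
s=cams.read_camera("scene");p=cams.read_camera("top")
D=dict(bed=((222,197),(366,202),.03),jaw=((233,183),(370,217),.052),bore=((220,198),(365,201),.03),bal=((205,188),(364,186),.082),ring=((186,197),(359,158),.076),pillar=((342,241),(206,192),.152),stage=((284,308),(221,161),.014),obj=((298,237),(281,223),0),eye=((243,259),(284,172),0),clean=((433,336),(143,220),0),scr=((215,172),(414,228),0))
for k,(a,b,z) in D.items(): print(k,tri([ray(s,a),ray(p,b)]),atz(s,a,z)[:2],atz(p,b,z)[:2])
```

```text
bed [ 0.477 -0.28   0.025] [ 0.479 -0.269] [ 0.48  -0.281]
jaw [ 0.428 -0.29   0.049] [ 0.429 -0.284] [ 0.429 -0.291]
bore [ 0.482 -0.278  0.024] [ 0.487 -0.268] [ 0.483 -0.278]
bal [ 0.527 -0.27   0.077] [ 0.534 -0.266] [ 0.524 -0.268]
ring [ 0.608 -0.248  0.09 ] [ 0.595 -0.266] [ 0.614 -0.253]
pillar [0.488 0.218 0.153] [0.487 0.217] [0.488 0.218]
stage [0.614 0.189 0.017] [0.617 0.183] [0.611 0.193]
obj [ 0.411 -0.008  0.001] [ 0.41  -0.011] [ 0.41  -0.007]
eye [ 0.58  -0.017  0.007] [ 0.578 -0.027] [ 0.579 -0.015]
clean [ 0.417  0.441 -0.001] [0.423 0.436] [0.413 0.446]
scr [ 0.398 -0.439  0.015] [ 0.384 -0.463] [ 0.4   -0.442]
```

The scene picture shows the white bracket in the vise near (205,188), two green look-alikes, and the stand with its pillar at (342,241). In the top picture the vise is at (366,205) and the stand at (218,175). I'll move over the vise to measure closer.

```bash
A="python3 -m creep"; 
python3 -m creep '.24 -.93 .3 0 0 .3 100;.24 -.93 .3 0 0 .3 100;.24 -.93 .3 0 0 .3 100;.24 -.93 .3 0 0 .3 100;.24 -.93 .3 0 0 .3 100;.24 -.93 .3 0 0 .3 100'
python3 -m creep '.24 -.93 0 0 0 0 100;.24 -.93 0 0 0 0 100;.24 -.93 0 0 0 0 100;.24 -.93 0 0 0 0 100;.24 -.93 0 0 0 0 100'
python3 -m creep '.24 -.93 0 0 0 0 100;.24 -.93 0 0 0 0 100;.24 -.93 0 0 0 0 100;.24 -.93 0 0 0 0 100;.24 -.93 0 0 0 0 100;.24 -.93 0 0 0 0 100'
python3 - <<'E'
from h import *
np.set_printoptions(precision=4,suppress=True)
P=[cams.read_camera(c) for c in ["wrist","top","scene"]]
cv2.imwrite("pics/w1.png",P[0]["pixels"][:,:,::-1]); print(P[0]["xyz"],P[0]["attitude"])
print(read_state()["q"],read_state()["t"])
for t,z in dict(bracket_balance=.082,bracket_bore=.03,bracket_ring=.076,jaw_grip=.052,vise_bed=.03,pillar_top=.152,stage_plate=.014).items():
  for p,n in zip(P,"wts"):
    print(t,n,[(np.round(x["uv"],1).tolist(),round(x["score"],2),atz(p,x["uv"],z)[:2]) for x in cams.tip_of(p,t)[:2]])
E
```

```text
t: 2.05
ee_pos: [0.3153, 0.2676, 0.3319]
ee_rot: [179.9, 0.3, -168.1]
wrist_force: [-0.4, 0.5, -0.0]
grip_width: 0.0854
finger_force: 0.0
t: 2.68
ee_pos: [0.3868, -0.0108, 0.3286]
ee_rot: [180.0, -0.0, -167.9]
wrist_force: [0.3, -0.2, 0.1]
grip_width: 0.0853
finger_force: 0.0
t: 3.42
ee_pos: [0.4591, -0.2897, 0.3265]
ee_rot: [179.8, -0.2, -167.9]
wrist_force: [0.9, 0.6, -0.2]
grip_width: 0.0856
finger_force: 0.0
[ 0.3911 -0.3042  0.462 ] [164.2926  -0.1992 102.0432]
[ -35.6461   -1.6855   68.3653    0.0327  113.3572 -137.8811] 3.575
bracket_balance w [([286.5, 236.5], 0.83, array([ 0.5213, -0.2663])), ([95.7, 242.3], 0.83, array([ 0.571 , -0.4679]))]
bracket_balance t [([365.7, 182.8], 0.74, array([ 0.534 , -0.2729])), ([389.3, 289.7], 0.65, array([ 0.2022, -0.3452]))]
bracket_balance s [([205.1, 187.6], 0.92, array([ 0.5326, -0.2672])), ([280.6, 153.3], 0.85, array([ 0.2332, -0.302 ]))]
bracket_bore w [([131.4, 198.9], 0.81, array([ 0.5311, -0.4527])), ([284.9, 188.4], 0.57, array([ 0.4805, -0.2759]))]
bracket_bore t [([365.8, 200.2], 0.84, array([ 0.4854, -0.2807])), ([399.0, 277.9
[... 520 characters left out ...]
, -0.2984]))]
jaw_grip s [([232.2, 180.5], 0.65, array([ 0.4222, -0.2984])), ([343.5, 240.5], 0.47, array([0.3812, 0.1254]))]
vise_bed w [([284.1, 186.6], 0.87, array([ 0.4786, -0.2773]))]
vise_bed t [([362.8, 202.4], 0.76, array([ 0.4781, -0.271 ])), ([205.3, 190.0], 0.37, array([0.5112, 0.2396]))]
vise_bed s [([222.5, 195.0], 0.6, array([ 0.4719, -0.2778]))]
pillar_top w []
pillar_top t [([207.0, 194.3], 0.84, array([0.481 , 0.2151])), ([371.2, 219.4], 0.28, array([ 0.4124, -0.2791]))]
pillar_top s [([343.5, 237.1], 0.56, array([0.4749, 0.2088]))]
stage_plate w []
stage_plate t [([225.3, 162.2], 0.65, array([0.6068, 0.1791]))]
stage_plate s [([280.8, 309.6], 0.91, array([0.6252, 0.1824]))]
```

View pics/w1.png

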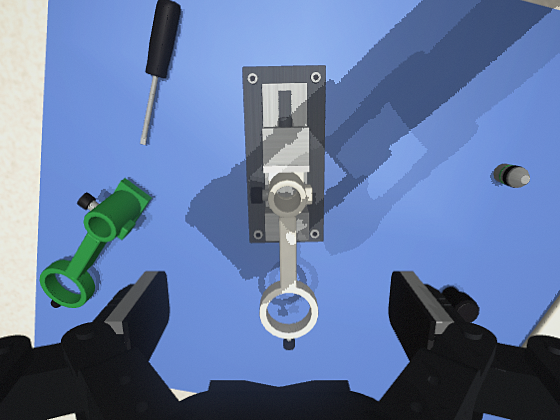

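The wrist picture shows the vise upright in the image with the jaw top at about (285,150), the boss at (289,197) and the ring at (290,311). The tool yaw already matches, so I'll descend on the jaw.

```bash
python3 -m creep '-.097 0 -.3 0 0 0 100;-.097 0 -.5 0 0 0 100;-.097 0 -.7 0 0 0 100;-.097 0 -.85 0 0 0 100;-.097 0 -.95 0 0 0 100;-.097 0 -.95 0 0 0 100;-.097 0 -.95 0 0 0 100'
python3 -m creep '0 0 0 0 0 0 50;0 0 0 0 0 0 50;0 0 0 0 0 0 50;0 0 0 0 0 0 50;0 0 0 0 0 0 50' 30
```

```text
t: 5.5
ee_pos: [0.4302, -0.2888, 0.0465]
ee_rot: [-179.9, 0.1, -167.8]
wrist_force: [-0.6, 0.7, 0.5]
grip_width: 0.0852
finger_force: 0.0
t: 6.12
ee_pos: [0.4299, -0.2876, 0.0464]
ee_rot: [180.0, 0.1, -167.8]
wrist_force: [-2.7, 5.2, 6.8]
grip_width: 0.0493
finger_force: 32.4
```

```bash
python3 -m creep '-.02 -.004 0 0 0 0 50;-.04 -.009 0 0 0 0 50;-.06 -.013 0 0 0 0 50;-.075 -.016 0 0 0 0 50;-.085 -.018 0 0 0 0 50;-.085 -.018 0 0 0 0 50;-.085 -.018 0 0 0 0 50;-.085 -.018 0 0 0 0 50'
python3 - <<'E'
from h import *
np.set_printoptions(precision=4,suppress=True)
P=[cams.read_camera(c) for c in ["wrist"]]
cv2.imwrite("pics/w2.png",P[0]["pixels"][:,:,::-1])
E
```

```text
t: 7.12
ee_pos: [0.4051, -0.2933, 0.0464]
ee_rot: [-179.9, 0.2, -167.8]
wrist_force: [1.7, 4.2, 7.4]
grip_width: 0.0494
finger_force: 32.4
```

View pics/w2.png

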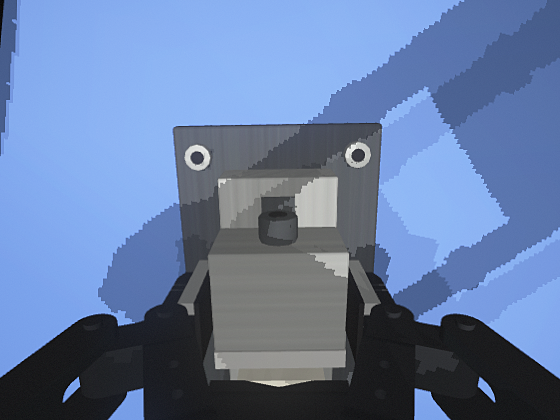

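The picture shows the jaw gripped centrally between the fingers (columns 210–348) and pulled back along with the hand. I'll release it, rise and re-measure the bracket.

```bash
python3 -m creep '0 0 0 0 0 0 100;0 0 0 0 0 0 100;0 0 0 0 0 0 100;0 0 .2 0 0 0 100;0 0 .4 0 0 0 100;.1 .02 .6 0 0 0 100;.18 .03 .7 0 0 0 100;.18 .03 .7 0 0 0 100;.18 .03 .7 0 0 0 100;.18 .03 .7 0 0 0 100'
python3 - <<'E'
from h import *
np.set_printoptions(precision=4,suppress=True)
P=[cams.read_camera(c) for c in ["wrist"]*3]
cv2.imwrite("pics/w3.png",P[0]["pixels"][:,:,::-1]); print(P[0]["xyz"],P[0]["attitude"],read_state()["ee_pos"])
for t,z in dict(bracket_balance=.082,bracket_bore=.03,bracket_ring=.076,jaw_grip=.052,vise_bed=.03).items():
  for p,n in zip(P,"www"):
    print(t,n,[(np.round(x["uv"],1).tolist(),round(x["score"],2),atz(p,x["uv"],z)[:2]) for x in cams.tip_of(p,t)[:2]])
E
```

```text
t: 8.43
ee_pos: [0.4568, -0.2844, 0.2523]
ee_rot: [179.9, -0.1, -167.9]
wrist_force: [-0.6, -0.0, 0.0]
grip_width: 0.0848
finger_force: 0.0
[ 0.3887 -0.2989  0.3877] [164.2697  -0.1485 102.1304] [ 0.4571 -0.2845  0.2532]
bracket_balance w [([284.4, 268.1], 0.91, array([ 0.5231, -0.2639])), ([52.2, 270.3], 0.9, array([ 0.5691, -0.4672]))]
bracket_balance w [([51.0, 270.3], 0.97, array([ 0.5697, -0.4685])), ([284.6, 265.6], 0.6, array([ 0.521 , -0.2643]))]
bracket_balance w [([283.0, 266.8], 0.91, array([ 0.5227, -0.2655])), ([55.1, 267.8], 0.55, array([ 0.5669, -0.4653]))]
bracket_bore w [([98.2, 216.9], 0.61, array([ 0.5308, -0.4529])), ([281.3, 204.0], 0.6, array([ 0.4792, -0.2758]))]
bracket_bore w [([97.6, 215.4], 0.82, array([ 0.5296, -0.4538])), ([279.2, 205.0], 0.56, array([ 0.4808, -0.2777]))]
bracket_bore w [([282.7, 204.2], 0.91, array([ 0.4796, -0.2745])), ([99.8, 215.6], 0.79, array([ 0.5297, -0.4519]))]
bracket_ring w [([282.9, 342.9], 0.87, array([ 0.6029, -0.2478])), ([32.7, 309.1], 0.64, array([ 0.6172, -0.487 ]))]
bracket_ring w [([283.4, 345.5], 0.6, array([ 0.606 , -0.2467])), ([32.4, 304.5], 0.56, array([ 0.6126, -0.4877]))]
bracket_ring w [([284.2, 343.2], 0.77, array([ 0.6038, -0.2465])), ([31.6, 309.5], 0.56, array([ 0.6188, -0.4887]))]
jaw_grip w [([281.8, 123.1], 0.64, array([ 0.4017, -0.2924]))]
jaw_grip w [([278.4, 123.4], 0.62, array([ 0.4027, -0.2953]))]
jaw_grip w [([279.7, 125.3], 0.72, array([ 0.4043, -0.2939]))]
vise_bed w [([283.9, 202.5], 0.78, array([ 0.4771, -0.2736])), ([538.0, 187.0], 0.23, array([ 0.4089, -0.031 ]))]
vise_bed w [([281.4, 201.1], 0.59, array([ 0.4764, -0.2764]))]
vise_bed w [([280.9, 200.1], 0.75, array([ 0.4759, -0.2772]))]
```

View pics/w3.png

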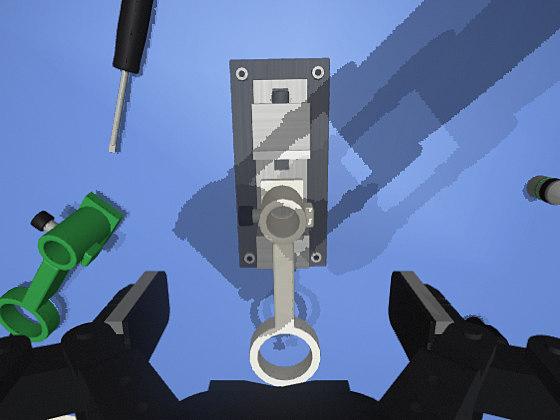

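The jaw is about 26 mm back, with its top at (281,130). The bracket is still seated, boss at (284,213) and ring at (285,352), so I'll go to the balance point.

```bash
python3 -m creep '.1 .03 0 0 0 .005 100;.22 .064 -.1 0 0 .005 100;.22 .064 -.25 0 0 .005 100;.22 .064 -.4 0 0 .005 100;.22 .064 -.52 0 0 .005 100;.22 .064 -.593 0 0 .005 100;.22 .064 -.593 0 0 .005 100;.22 .064 -.593 0 0 .005 100'
python3 -m creep '0 0 0 0 0 0 40;0 0 0 0 0 0 30;0 0 0 0 0 0 20;0 0 0 0 0 0 10;0 0 0 0 0 0 5;0 0 0 0 0 0 5;0 0 0 0 0 0 5;0 0 0 0 0 0 5' 70
```

```text
t: 10.32
ee_pos: [0.5243, -0.2656, 0.0778]
ee_rot: [-179.9, 0.1, -167.2]
wrist_force: [0.2, 0.4, -0.0]
grip_width: 0.0857
finger_force: 0.0
t: 11.32
ee_pos: [0.524, -0.2656, 0.0769]
ee_rot: [-180.0, 0.0, -167.2]
wrist_force: [0.6, -0.6, 4.2]
grip_width: 0.017
finger_force: 69.5
```

```bash
python3 -m creep '0 0 .02 0 0 0 5;0 0 .05 0 0 0 5;0 0 .09 0 0 0 5;0 0 .14 0 0 0 5;0 0 .2 0 0 0 5;0 0 .3 0 0 0 5;0 0 .4 0 0 0 5;0 0 .5 0 0 0 5;0 0 .55 0 0 0 5;0 0 .55 0 0 0 5;0 0 .55 0 0 0 5;0 0 .55 0 0 0 5'
python3 - <<'E'
from h import *
np.set_printoptions(precision=4,suppress=True)
st=read_state();Rt=R.from_euler('xyz',st["ee_rot"],degrees=True).as_matrix()
print(st["ee_pos"],st["ee_rot"],st["wrist_force"],st["wrist_torque"])
P=[cams.read_camera(c) for c in ["wrist","wrist","top","scene"]]
cv2.imwrite("pics/w4.png",P[0]["pixels"][:,:,::-1])
for t,z in dict(bracket_balance=.082,bracket_bore=.03,bracket_ring=.076,jaw_grip=.052).items():
  for p,n in zip(P,"wwts"):
    print(t,n,[(np.round(x["uv"],1).tolist(),round(x["score"],2),atz(p,x["uv"],z+(.165 if t!="jaw_grip" else 0))[:2]) for x in cams.tip_of(p,t)[:3]])
E
```

```text
t: 12.82
ee_pos: [0.5233, -0.2651, 0.2395]
ee_rot: [179.9, -0.1, -167.2]
wrist_force: [0.6, -0.2, -5.2]
grip_width: 0.0166
finger_force: 68.6
[ 0.5233 -0.2651  0.2395] [ 179.8848   -0.1277 -167.224 ] [ 0.6364 -0.2365 -5.2163] [-0.0015  0.007   0.0052]
bracket_balance w [([282.6, 288.7], 0.64, array([ 0.5199, -0.2638]))]
bracket_balance w [([280.0, 289.1], 0.72, array([ 0.5205, -0.2647])), ([28.3, 206.3], 0.67, array([ 0.5086, -0.36  ]))]
bracket_balance t [([370.7, 178.3], 0.75, array([ 0.521 , -0.2632])), ([431.7, 167.6], 0.62, array([ 0.5543, -0.4369])), ([390.5, 291.3], 0.57, array([ 0.2043, -0.3175]))]
bracket_balance s [([153.7, 177.8], 0.91, array([ 0.737 , -0.1216])), ([278.3, 150.1], 0.75, array([ 0.4394, -0.0549])), ([201.3, 132.3], 0.61, array([ 0.527 , -0.2692]))]
bracket_bore w [([79.1, 149.8], 0.96, array([ 0.4959, -0.3692]))]
bracket_bore w [([82.5, 148.8], 0.65, array([ 0.4952, -0.3678]))]
bracket_bore t [([398.1, 279.7], 0.83, array([ 0.2355, -0.3494])), ([416.7, 183.9], 0.67, array([ 0.515 , -0.4061])), ([372.1, 195.2], 0.62, array([ 0.4797, -0.2752]))]
bracket_bore 
[... 272 characters left out ...]
bracket_ring w [([5.9, 253.7], 0.67, array([ 0.5325, -0.3716]))]
bracket_ring t [([372.9, 309.1], 0.88, array([ 0.1544, -0.2695])), ([364.8, 148.0], 0.72, array([ 0.6097, -0.2475])), ([439.6, 144.8], 0.71, array([ 0.6223, -0.4622]))]
bracket_ring s [([178.5, 147.5], 0.95, array([ 0.6133, -0.2367])), ([305.3, 162.5], 0.69, array([0.4249, 0.0271])), ([128.9, 190.4], 0.59, array([ 0.7997, -0.1157]))]
jaw_grip w [([276.0, 36.4], 0.61, array([ 0.403 , -0.2935]))]
jaw_grip w [([276.4, 38.1], 0.71, array([ 0.4043, -0.293 ]))]
jaw_grip t [([371.4, 174.4], 0.61, array([ 0.5663, -0.2956])), ([370.2, 226.9], 0.48, array([ 0.3975, -0.2913]))]
jaw_grip s [([239.9, 178.5], 0.6, array([ 0.3974, -0.2939]))]
```

View pics/w4.png

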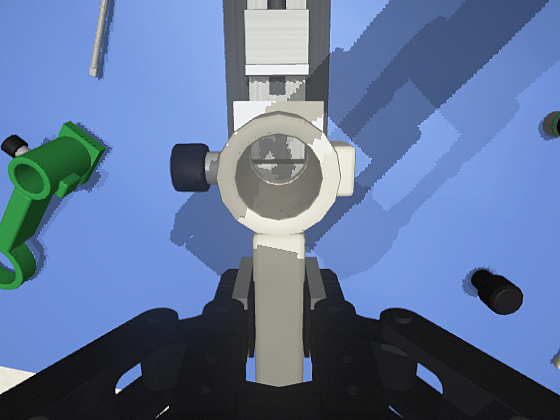

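The bracket is held level, with the boss at about (279,174) in the wrist picture and the wrist torque near zero. I'll carry it and stop short of the stand to measure.

```bash
python3 -m creep '0 .03 0 0 0 -.01 5;0 .1 0 0 0 -.03 5;0 .2 0 0 0 -.06 5;0 .32 0 0 0 -.09 5;0 .44 0 0 0 -.12 5;0 .56 0 0 0 -.15 5;0 .68 0 0 0 -.18 5;0 .79 0 0 0 -.2 5;0 .87 0 0 0 -.21 5;0 .93 0 0 0 -.215 5;0 .93 0 0 0 -.215 5'
python3 -m creep '0 .03 0 0 0 0 5;0 .1 0 0 0 0 5;0 .17 0 0 0 0 5;0 .22 0 0 0 0 5;0 .25 0 0 0 0 5;0 .25 0 0 0 0 5;0 .25 0 0 0 0 5;0 .25 0 0 0 0 5'
python3 - <<'E'
from h import *
np.set_printoptions(precision=4,suppress=True)
P=[cams.read_camera(c) for c in ["wrist","wrist","wrist","top"]]
cv2.imwrite("pics/w5.png",P[0]["pixels"][:,:,::-1])
print(P[0]["xyz"],P[0]["attitude"],read_state()["ee_pos"],read_state()["ee_rot"])
for t,z in dict(pillar_top=.152,stage_plate=.014,objective=0,eyepiece=0).items():
  for p,n in zip(P,"wwwt"):
    print(t,n,[(np.round(x["uv"],1).tolist(),round(x["score"],2),atz(p,x["uv"],z)[:2]) for x in cams.tip_of(p,t)[:2]])
E
```

```text
t: 15.2
ee_pos: [0.5235, 0.0152, 0.2416]
ee_rot: [180.0, 0.0, 167.1]
wrist_force: [-0.3, -0.5, -5.2]
grip_width: 0.0172
finger_force: 68.9
t: 16.2
ee_pos: [0.5238, 0.0882, 0.2414]
ee_rot: [-180.0, 0.0, 166.9]
wrist_force: [-0.5, -0.1, -5.5]
grip_width: 0.017
finger_force: 69.0
[0.4556 0.1042 0.3766] [164.1367   0.0018  76.9228] [0.5238 0.0884 0.2414] [-179.9972    0.0017  166.9504]
pillar_top w [([481.7, 110.7], 0.81, array([0.485 , 0.2195]))]
pillar_top w [([482.2, 111.6], 0.97, array([0.4856, 0.2198]))]
pillar_top w [([479.5, 114.5], 0.93, array([0.4869, 0.2182]))]
pillar_top t [([206.0, 193.7], 0.96, array([0.4828, 0.2182]))]
stage_plate w [([392.1, 238.1], 0.58, array([0.6107, 0.1888]))]
stage_plate w [([392.9, 240.2], 0.76, array([0.6132, 0.1893]))]
stage_plate w [([391.9, 239.1], 0.68, array([0.6117, 0.1886]))]
stage_plate t [([223.4, 160.7], 0.95, array([0.6118, 0.1855]))]
objective w [([150.5, 86.2], 0.96, array([ 0.41  , -0.0119]))]
objective w [([152.3, 85.6], 0.61, array([ 0.4098, -0.01  ]))]
objective w [([150.7, 83.7], 0.92, array([ 0.4078, -0.0109]))]
objective t [([281.7, 223.9], 0.4, array([ 0.407 , -0.0097]))]
eyepiece w [([192.0, 251.5], 0.74, array([ 0.5828, -0.0219]))]
eyepiece w [([193.9, 251.6], 0.62, array([ 0.5834, -0.0199]))]
eyepiece w [([193.0, 248.3], 0.63, array([ 0.5795, -0.0196]))]
eyepiece t [([285.2, 170.1], 0.45, array([ 0.5858, -0.0185]))]
```

View pics/w5.png

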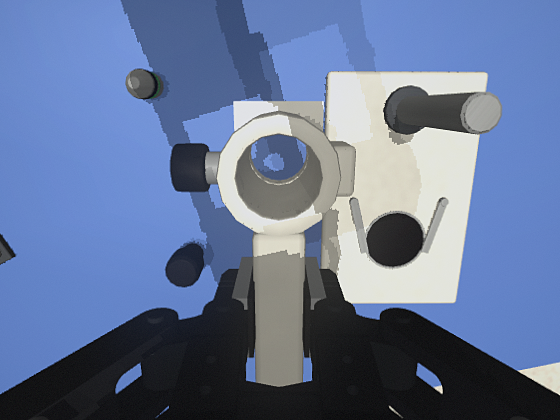

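The wrist picture shows the boss top circle at about (279,174), the pillar top at (482,112) and the stage plate at (394,239). Next I'll compute the shift.

Run:
```python
from h import *
np.set_printoptions(precision=4,suppress=True)
p=cams.read_camera("wrist"); e=read_state()["ee_pos"]
g=cv2.cvtColor(p["pixels"],cv2.COLOR_RGB2GRAY)
zb=.03+.2412-.0769; yaw=np.radians(166.95-180); d=np.array([np.cos(yaw),np.sin(yaw)])
b=atz(p,(279,174),zb+.066)[:2]
nom=e[:2]-.046*d
print("bore meas",b,"nominal",nom)
# projected circle check
for c in (b,nom):
    q=proj(p,[[c[0]+.02*np.cos(a),c[1]+.02*np.sin(a),zb+.066] for a in np.linspace(0,6.28,60)])
    print(q.min(0),q.max(0))
pil=np.array([.4855,.2193]); st=np.array([.612,.189]); v=st-pil
print("dyaw",np.degrees(np.arctan2(v[1],v[0])-yaw)); 
for c in(b,nom): print("shift/0.3",(pil-c)/.3)
```

```text
bore meas [0.4758 0.1001] nominal [0.4789 0.0991]
[215.6511 108.4583] [342.3755 233.8778]
[215.1318 119.5549] [340.9138 243.1283]
dyaw -0.42003472997607055
shift/0.3 [0.0322 0.3973]
shift/0.3 [0.0219 0.4008]
```

```bash
python3 -m creep '0 .03 0 0 0 0 5;.01 .1 0 0 0 0 5;.02 .18 0 0 0 0 5;.03 .26 0 0 0 0 5;.03 .33 0 0 0 0 5;.03 .37 0 0 0 0 5;.03 .398 0 0 0 0 5;.03 .398 -.015 0 0 0 5;.03 .398 -.035 0 0 0 5;.03 .398 -.035 0 0 0 5;.03 .398 -.035 0 0 0 5;.03 .398 -.035 0 0 0 5'
python3 - <<'E'
from h import *
np.set_printoptions(precision=4,suppress=True)
P=[cams.read_camera(c) for c in ["wrist","top","scene"]]
a=P[0]["pixels"][60:340,140:430]; s=P[2]["pixels"][120:340,220:400]
cv2.imwrite("pics/w6.png",np.hstack([cv2.resize(a,(435,420)),cv2.resize(s,(344,420),interpolation=cv2.INTER_CUBIC)])[:,:,::-1])
for t,z in dict(bracket_bore=.184,bracket_ring=.23,stage_plate=.014,pillar_top=.152).items():
  for p,n in zip(P,"wts"):
    print(t,n,[(np.round(x["uv"],1).tolist(),round(x["score"],2),atz(p,x["uv"],z)[:2]) for x in cams.tip_of(p,t)[:3]])
E
```

```text
t: 18.75
ee_pos: [0.5329, 0.2079, 0.2312]
ee_rot: [180.0, 0.0, 167.0]
wrist_force: [0.3, 0.6, -6.3]
grip_width: 0.0171
finger_force: 69.1
bracket_bore w []
bracket_bore t [([416.5, 181.5], 0.88, array([ 0.5239, -0.4083])), ([396.2, 276.9], 0.64, array([ 0.2432, -0.3462])), ([202.8, 190.0], 0.61, array([0.4894, 0.223 ]))]
bracket_bore s [([345.2, 227.5], 0.93, array([0.4812, 0.2171])), ([173.3, 185.5], 0.73, array([ 0.6725, -0.1669])), ([260.9, 166.2], 0.6, array([ 0.4509, -0.1123]))]
bracket_ring w []
bracket_ring t [([440.4, 147.0], 0.73, array([ 0.6184, -0.4676])), ([214.1, 145.0], 0.65, array([0.615 , 0.1871])), ([373.4, 308.2], 0.6, array([ 0.1561, -0.2726]))]
bracket_ring s [([289.7, 224.1], 0.85, array([0.6052, 0.1861])), ([127.7, 190.4], 0.61, array([ 0.7954, -0.1365])), ([301.6, 161.3], 0.56, array([0.413 , 0.0008]))]
stage_plate w []
stage_plate t [([220.6, 160.8], 0.79, array([0.6113, 0.1947]))]
stage_plate s [([286.8, 308.3], 0.55, array([0.6127, 0.1875]))]
pillar_top w [([277.5, 144.3], 0.85, array([0.4853, 0.2185]))]
pillar_top t [([207.0, 192.1], 0.78, array([0.4877, 0.2153])), ([220.7, 160.1], 0.27, array([0.5863, 0.1767]))]
pillar_top s [([342.3, 240.2], 0.61, array([0.4847, 0.2151]))]
```

View pics/w6.png

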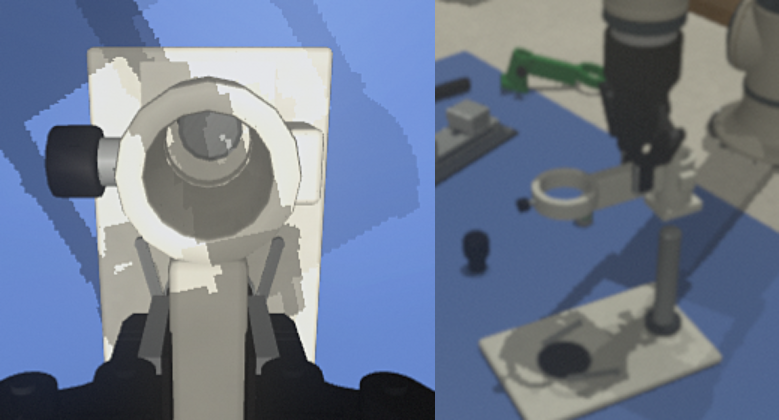

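The left half shows the pillar top inside the bore: its lower edge is at crop row 158 and the mouth's lower edge at row 186, both around column 208–211. The right half shows the ring over the plate and a clear gap above the pillar. I'll check the alignment numerically.

Run:
```python
from h import *
np.set_printoptions(precision=4,suppress=True)
p=cams.read_camera("wrist")
def circ(c,r,z):
    q=proj(p,[[c[0]+r*np.cos(a),c[1]+r*np.sin(a),z] for a in np.linspace(0,6.28,90)]); return q.min(0),q.max(0)
c=np.array([.4855,.2193])
print("pillar",circ(c,.0125,.152)); print("mouth",circ(c,.0135,.184)); print("top outer",circ(c,.02,.25))
print("px/m", proj(p,[[*c,.184],[c[0]+.001,c[1],.184],[c[0],c[1]+.001,.184]]))
s=read_state();print(s["joint_velocities"],s["t"],s["ee_pos"])
```

```text
pillar (array([256.7523, 122.2602]), array([300.6758, 166.613 ]))
mouth (array([250.9824, 123.0098]), array([306.493 , 178.8067]))
top outer (array([215.4496, 110.8006]), array([342.2037, 236.0672]))
px/m [[278.7389 151.4568]
 [279.2017 153.467 ]
 [280.7429 150.9908]]
[ 0.0015  0.054  -0.0268 -0.057  -0.0145 -0.0412] 19.55 [0.5328 0.2081 0.2309]
```

```bash
python3 -m creep '-.005 .001 0 0 0 0 5;-.005 .001 0 0 0 0 5;-.005 .001 0 0 0 0 5;-.005 .001 0 0 0 0 5;-.005 .001 0 0 0 0 5;-.005 .001 0 0 0 0 5' && python3 -c "
from bench import env; print(env.close_job())"
```

```text
t: 20.3
ee_pos: [0.5313, 0.2084, 0.2309]
ee_rot: [180.0, 0.0, 167.0]
wrist_force: [-0.1, 0.1, -5.0]
grip_width: 0.0164
finger_force: 69.1
the job is handed in; nothing more can be done
None
```

The job is handed in at about 20 s on the clock, verdict not shown: the jaw is about 26 mm back, and the bracket is held level by its balance point, its bore an estimated 1–2 mm off the pillar axis (limit 8 mm), its ring over the stage plate and its underside about 32 mm above the pillar.

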